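# Lock a seed tamper in the cam clamp

### The job

Stand the top-heavy brass-headed tamper upright on its foot on the clamp's seat between the open rubber jaw and the V jaw, and let go gently so that it stands still by itself. Then crank the camshaft clockwise (seen from above), over the hard point, until the roller rests in the cam's flat and the jaw holds the tamper; leave the crank released there and leave the bottle, petri dish, flat tin and marker undisturbed.

Things in the scene. Friction and masses are not known exactly. Their poses are not given: they have to be found in the camera images.
- cam_clamp: Grey bench fixture, base plate 116 x 262 x 12 mm, fixed to the table; origin on the table under the upright camshaft. Its own -y axis points from the shaft along the follower to the jaws (plate from y +61 to -201 mm). The V jaw is the far one, top 38 mm above the table; open rubber jaw: face at y -118 mm, top 45 mm above the table.
- crank_axis (a point): Point on the camshaft's upright axis, at the height of the middle of the crank's grip (95 mm above the table).
- crank_handle (a point): Middle of the crank's upright black grip: 26 mm thick, 52 mm high (from 68 to 121 mm above the table), 70 mm from the shaft axis; it revolves freely on the crank, so a gripper that holds it need not turn. The crank arm below it lies 55 to 68 mm above the table.
- crank (a joint): Angle of the crank, rad, growing clockwise seen from above; at 0 the grip lies straight away from the jaws (+y of the fixture). Stops at -2.9 and 2.2; starts between -2.6 and -2.1. The cam below it is clamped on the shaft at an angle that differs each time: its flat (24 mm wide, yellow edge) faces the roller at a crank angle somewhere between -0.9 and 0.9.
- follower (a joint): Slide of the follower and rubber jaw towards the V jaw, m: about 0 on the cam's round part, 0.009 in the middle of the flat, about 0.010 with the roller on one of its two corners.
- jaw_pad: Spring-backed rubber jaw, 44 mm wide, at the follower's end; origin at the fixture's origin while the jaw is open (it moves with the jaw).
- seat (a point): Middle of the clamp's seat on the base plate (12 mm above the table), where the tamper's foot stands with 3.5 mm of play towards either jaw. Axes as the fixture's.
- tamper_mid (a point): Centre of the loose tamper (half-way up its axis): 115 mm tall, 0.35 kg, steel foot 30 mm in diameter and 30 mm high, stem 18 mm thick, brass head 44 mm in diameter from 75 to 110 mm above its underside; z along its axis, upwards. Its centre of mass is about 70 mm up, so it tips beyond about 0.2 rad.
- dropper_1: Brown dropper bottle, 33 mm wide, 102 mm tall, standing loose on the table; origin under its centre.
- petri_dish: White petri dish, 90 mm wide, 14 mm high, loose; origin under its centre.
- tin: Flat round grey tin, 114 mm wide, 17 mm high, loose; origin under its centre.
- marker: Blue and white marker pen lying on the table, 135 mm long, loose; origin under its centre.
- roller (a point): Centre of the follower's brass roller (20 mm) on the steel cam. Force needed at the crank's grip: 1 N on the cam's round part; ever more up the flank, to 10 to 20 N, 0.45 rad before the flat's middle, then it drops fast; past the corner (0.28 rad before the middle) the cam pulls onward, 2 to 4 N, to the middle, then resists. Let go in the flat the crank stays in it; on a flank it springs back.
Things that resemble listed ones, but are neither listed nor needed, are in the scene too. Leave any blue look-alike of the part that bears tamper_mid alone.

How it is judged:
By the outcome, as a careful person would: the job done as asked, in the order asked, and still so for the second after the job is handed in, with the robot touching nothing.
It also fails if it takes over 72 s, if anything falls off the work surface, if the arm or the gripper's body presses on something with over 40 N, if the wrist force passes 120 N, or if a joint passes its speed limit or range.

### The arm

A 7-joint arm with a two-finger parallel gripper is mounted at the origin on a cart in front of the work surface, level with it; the furniture and walls round the work are solid. World frame = base frame: x ahead of the robot, y to its left, z up, the work surface at z = 0. Lengths are in m, angles in rad, forces in N, time in s.
With the tool pointing down it reaches from about 0.4 to 0.85 m from the base axis. Payload 4.5 kg.
Tool frame: the origin (TCP) lies on the centre line of the jaws, within the pads' length; the fingertips stand 17 mm ahead of it and the grasp point (between the pads) lies 2 mm behind it (r.tip_reach is the distance from the TCP to the fingertips, in m); z points along the fingers, y is the line along which they close (so a half turn about z gives the same grasp; the last joint's range is limited). The gripper opens to 88 mm and grips with 3 to 60 N. Pads are 18 mm wide; open, the fingers measure 123 mm over their backs; the gripper's body (75 mm by 187 mm) begins 45 mm behind the grasp point.
Start: joints at [-1.287, 0.689, -0.195, 1.565, 0.157, 0.902, -0.215], TCP at [0.154, 0.606, 0.256] pointing down, gripper open.
Joint ranges: [-3.01, 3.01], [-0.46, 2.08], [-1.47, 1.51], [0.13, 2.56], [-1, 4.14], [0.04, 2.09], [-2.66, 2.66]. Speed limits (rad/s): [2.57, 2.57, 3.14, 3.14, 3.14, 3.14, 3.14].

### API

Orientations are given as a unit quaternion [x, y, z, w].
In Python, from plant import r gives the robot as it stands.
- The arm moves only by the tool step_arm, never from a script. Its argument "steps" is a list of rows, each a list of 7 numbers: the shift along the tool's x, y, z in cm, then the turn, a rotation vector about the tool's x, y, z in degrees, then the gripper's target within -1 to 1 (shut at 1, half-way at 0, fully open at -1). A call has 1 to 8 rows; each row shifts and turns the commanded pose from where the row before left it, along the tool's axes as they then stand; what a row does not reach is not made up. A row lasts 1/8 s, in which the tool goes at most 62.5 mm and 10.7 degrees, less where a joint would pass 70% of its speed; a pose out of reach is approached as far as the arm can. A call with a gripper value outside its range is refused whole. The fingers move at their own pace and stop on an object; "force" is the grip in N (left out, the last holds). Time passes only in rows, so rows that do not move let the fingers close. It gives the time, the measured TCP pose, the force, the opening and the grip force at its end, in the units of the state.
- r.get_state(): the state, without advancing time (a new reading comes with each control period).
- r.snapshot(name): name is "side" or "top"; returns a dict with "pixels" (400x640x3 uint8, red, green, blue), "fx", "fy", "cx", "cy" (pixels), "cam_to_world" (4x4, takes a point from camera to world coordinates). Camera axes: x right, y down, z forward; pixel columns grow to the right and rows downward; lengths in m; the calibration is good to about 2 mm. A picture is of the moment at which its call begins. There is no depth.
- r.finish_job(): hands the job in; it is judged then, once.
The state is a dict: "clock": time; "q": joint angles; "qd": joint speeds; "joint_torque": joint torques, N m; "tool_pos": TCP position; "eef_rot": TCP orientation; "contact_force": force on the tool from outside, world axes, zero at the start; "moment": the same for the moment, N m; "opening": opening from 0.0 (shut) to 1.0 (fully open); "finger_force": force on a finger pad.
Only numpy, scipy, OpenCV 4.12 (cv2) and the standard library are available. Lean on these libraries where they do the work, as an engineer would, in place of code of your own. Each camera call takes 0.05 s, during which the arm holds its last target. There are 200 camera calls.

## Working session

There is one attempt and no reset: what is moved stays moved. The work goes in short steps, Python scripts to look and compute and a tool call to move; the robot and the scene stay as the last step left them, time stands still between calls to the robot, and variables do not carry over. Pictures are saved under pics/ and viewed, at most 10 in all, crops included, and the job is handed in when it is done.

Besides the shell and the picture viewer there is one more tool, called as a command line: name --pt "numbers of a row" for each row, then --argument value for the rest. step_arm: Moves the arm, as the interface text tells. Its arguments: {"type":"object","properties":{"steps":{"type":"array","items":{"type":"array","items":{"type":"number"}}},"force":{"type":"number"}},"required":["steps"]}

```bash
mkdir -p pics
cat > h.py <<'E'
import numpy as np, cv2
from plant import r
def snap(n,f):
    s=r.snapshot(n); cv2.imwrite('pics/'+f,cv2.cvtColor(s['pixels'],cv2.COLOR_RGB2BGR)); return s
def ray(s,u,v):
    T=np.array(s['cam_to_world']); d=T[:3,:3]@np.array([(u-s['cx'])/s['fx'],(v-s['cy'])/s['fy'],1]); return T[:3,3],d
def onz(s,u,v,z):
    o,d=ray(s,u,v); return o+d*(z-o[2])/d[2]
def proj(s,p):
    T=np.array(s['cam_to_world']); c=T[:3,:3].T@(np.array(p)-T[:3,3]); return s['fx']*c[0]/c[2]+s['cx'],s['fy']*c[1]/c[2]+s['cy']
E
python3 - <<'E'
from h import *
for n in('side','top'):
    s=snap(n,n+'0.png'); print(n,s['fx'],s['cx'],s['cy'],np.round(s['cam_to_world'],3).tolist())
print(r.get_state())
E
```

```text
side 447.36392896764306 316.42872480181256 201.14162397032598 [[-0.981, -0.131, 0.145, 0.375], [-0.196, 0.639, -0.744, 0.91], [0.005, -0.758, -0.652, 0.831], [0.0, 0.0, 0.0, 1.0]]
top 390.44564969730726 320.8679636957222 201.84808083574313 [[-0.001, -0.982, 0.188, 0.35], [-1.0, 0.001, -0.004, 0.062], [0.004, -0.188, -0.982, 1.123], [0.0, 0.0, 0.0, 1.0]]
{'clock': 0.1, 'q': array([-1.2872309 ,  0.68990118, -0.19454088,  1.56619873,  0.15732897,
        0.90251257, -0.21512041]), 'qd': array([-0.0010686 , -0.00109794,  0.00100564, -0.0007726 , -0.00127584,
       -0.001952  , -0.00091921]), 'joint_torque': array([-2.62001158e-03, -5.28501320e+01, -1.27137568e+00, -1.53837454e+01,
       -5.25856996e-02,  2.00088907e-03,  4.14890906e-05]), 'tool_pos': array([0.15439216, 0.60509068, 0.25500109]), 'eef_rot': array([ 1.24516227e-01,  9.92217239e-01, -8.11456698e-04, -3.73717838e-05]), 'contact_force': array([ 1.09051697, -0.09995697, -0.56621883]), 'moment': array([0.01806712, 0.04519715, 0.03167779]), 'finger_force': 0.0, 'opening': 1.002306195458857}
```

View pics/top0.png

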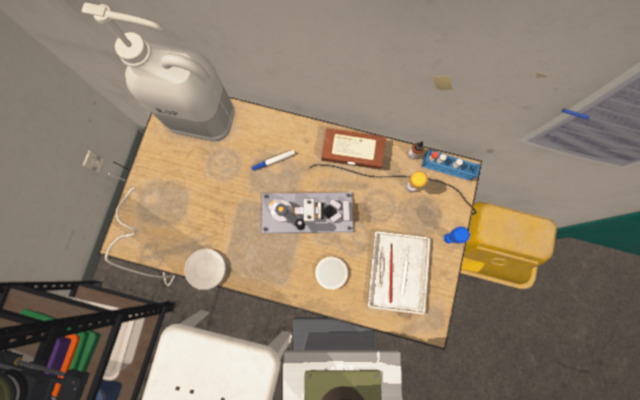

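View pics/side0.png

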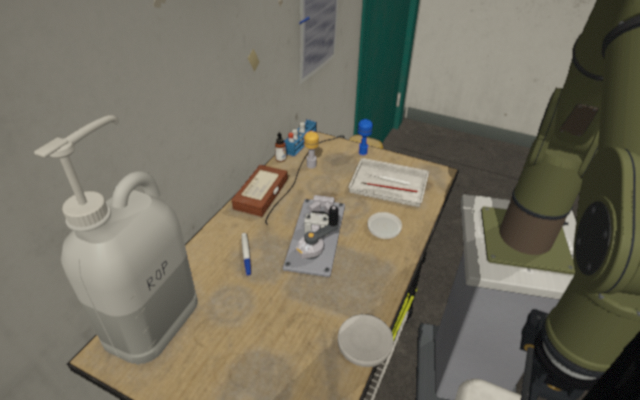

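Top view: fixture at about (308,212) with the shaft at its left and jaws at its right. The brass tamper stands at (418,180), the blue look-alike is at (457,235), and the bottle is near (415,150). In the side view the tamper is at (312,140). Next I zoom in for measuring.

Run:
```python
from h import *
t=cv2.imread('pics/top0.png'); s=cv2.imread('pics/side0.png')
a=cv2.resize(t[130:260,250:480],None,fx=3.4,fy=3.4,interpolation=cv2.INTER_CUBIC)[:, :782]
cv2.imwrite('pics/tz.png',a)
b=cv2.resize(s[110:280,225:385],None,fx=3.5,fy=3.5,interpolation=cv2.INTER_CUBIC)
cv2.imwrite('pics/sz.png',b)
S={n:r.snapshot(n) for n in('top','side')}
def mask(im,lo,hi):
    return cv2.inRange(cv2.cvtColor(im,cv2.COLOR_BGR2HSV),lo,hi)
for n,im,roi in(('top',t,(395,160,440,200)),('side',s,(295,125,330,175))):
    x0,y0,x1,y1=roi; m=mask(im[y0:y1,x0:x1],(18,150,120),(32,255,255))
    ys,xs=np.nonzero(m); print(n,'brass',len(xs),xs.mean()+x0,ys.mean()+y0,xs.min()+x0,xs.max()+x0,ys.min()+y0,ys.max()+y0)
    print(onz(S[n],xs.mean()+x0,ys.mean()+y0,.1))
# plate corners from grey-blue mask
m=mask(t[185:240,255:360],(105,20,60),(130,120,255)); 
m=cv2.morphologyEx(m,cv2.MORPH_CLOSE,np.ones((9,9)))
c=max(cv2.findContours(m,0,2)[0],key=cv2.contourArea)+np.array([255,185])
rc=cv2.minAreaRect(c); bp=cv2.boxPoints(rc); print(rc,cv2.contourArea(c))
for p in bp: print(p,onz(S['top'],*p,.012))
```

```text
top brass 208 418.05288461538464 178.96153846153845 410 426 171 186
[ 0.60822658 -0.20488081  0.1       ]
side brass 170 311.11176470588236 139.74705882352941 305 317 132 147
[ 0.60863512 -0.19803463  0.1       ]Traceback (most recent call last):
  File "<stdin>", line 17, in <module>
ValueError: max() iterable argument is empty
```

View pics/tz.png

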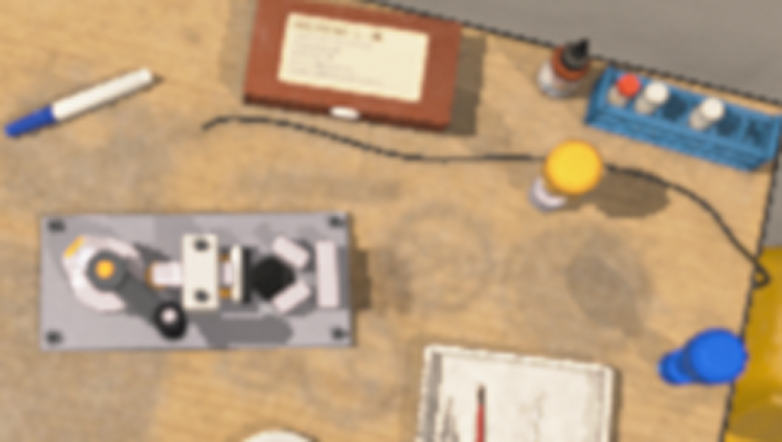

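View pics/sz.png

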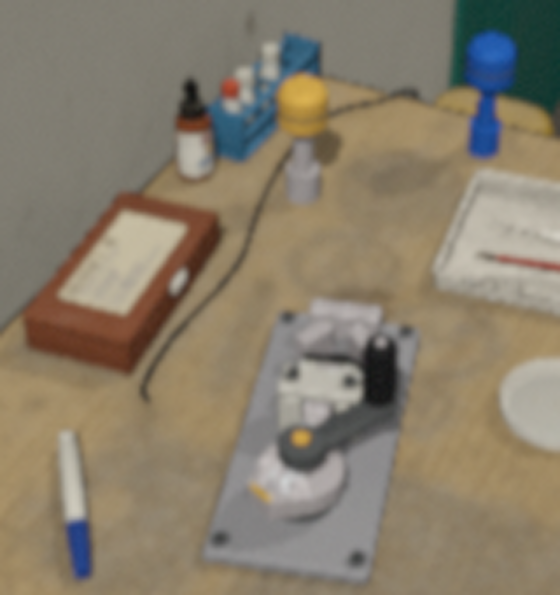

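Top crop: plate corners are near full-image (262,193), (353,193), (354,232) and (262,232). The shaft's gold cap is near (281,209) and the grip's white top near (300,223). The flat's yellow edge lies opposite the roller, so it faces the roller at a crank angle near 0. The tamper is upright.

Run:
```python
from h import *
t=cv2.imread('pics/top0.png'); s=cv2.imread('pics/side0.png')
S={n:r.snapshot(n) for n in('top','side')}
hsv=cv2.cvtColor(t,cv2.COLOR_BGR2HSV)
roi=hsv[180:245,248:370]; m=cv2.inRange(roi,(0,0,0),(180,70,255))
m=cv2.morphologyEx(cv2.morphologyEx(m,cv2.MORPH_OPEN,np.ones((3,3))),cv2.MORPH_CLOSE,np.ones((5,5)))
c=max(cv2.findContours(m,0,2)[0],key=cv2.contourArea)+np.array([248,180])
rc=cv2.minAreaRect(c); bp=cv2.boxPoints(rc); print(rc,cv2.contourArea(c))
P=lambda z,*p:onz(S['top'],*p,z)[:2].round(4)
W=np.array([P(.012,*p) for p in bp]); print(W.tolist(), W.mean(0))
E4=[(262.1,192.6),(352.6,192.6),(353.8,232.1),(262.1,232.6)]
E=np.array([P(.012,*p) for p in E4]); print('eye',E.tolist(),E.mean(0))
def tri(a,b):
    o1,d1=ray(S['top'],*a);o2,d2=ray(S['side'],*b)
    A=np.stack([d1,-d2],1); k=np.linalg.lstsq(A,o2-o1,rcond=None)[0]; p,q=o1+k[0]*d1,o2+k[1]*d2; return (p+q)/2,np.linalg.norm(p-q)
T=lambda x,y:(x/3.4+250,y/3.4+130)
Z=lambda x,y:(x/3.5+225,y/3.5+110)
print('head',tri((418.05,178.96),(311.1,139.75)))
print('grip top',tri(T(171,316),Z(381,343)),'axis cap',tri(T(105,269),Z(301,438)))
print('flat edge z?',tri(T(72,245),Z(260,493)))
print('tamper foot top view z=.015',P(.015,*T(548,190)),'side',onz(S['side'],*Z(303,185),.015))
print('bottle',P(.05,*T(563,75)))
```

```text
((307.0, 212.5), (41.0, 92.0), 90.0) 3609.5
[[0.5916, 0.2314], [0.5914, -0.0363], [0.4717, -0.0343], [0.472, 0.2281]] [0.531675 0.097225]
eye [[0.5898, 0.2281], [0.5896, -0.0351], [0.4743, -0.0367], [0.4731, 0.225]] [0.5317   0.095325]
head (array([ 0.61003773, -0.20632676,  0.09443277]), np.float64(0.0007786584516644892))
grip top (array([0.48728517, 0.11112439, 0.11761367]), np.float64(0.001693680313938844)) axis cap (array([0.53184033, 0.16678957, 0.07109613]), np.float64(0.0019656286298129224))
flat edge z? (array([0.55546817, 0.19713467, 0.04351057]), np.float64(0.0005548186281035166))
tamper foot top view z=.015 [ 0.6089 -0.206 ] side [ 0.60756914 -0.19863832  0.015     ]
bottle [ 0.7004 -0.2146]
```

step_arm --pt "0 0 0 0 0 -7.15 -1" --pt "0 0 0 0 0 -7.15 -1" --pt "-2.3 -4.1 0 0 0 0 -1" --pt "-2.3 -4.1 0 0 0 0 -1" --pt "-2.3 -4.1 0 0 0 0 -1" --pt "-2.3 -4.1 0 0 0 0 -1" --pt "-2.3 -4.1 0 0 0 0 -1" --pt "-2.3 -4.1 0 0 0 0 -1"

```text
clock: 1.3
tool_pos: [0.2932, 0.3583, 0.2559]
eef_rot: [0.0, 1.0, 0.0, 0.0]
contact_force: [-0.2, 0.9, -0.1]
opening: 1.003
finger_force: 0.0
```

step_arm --pt "-2.3 -4.1 0 0 0 0 -1" --pt "-2.3 -4.1 0 0 0 0 -1" --pt "-2.3 -4.1 0 0 0 0 -1" --pt "-2.3 -4.1 0 0 0 0 -1" --pt "-2.3 -4.1 0 0 0 0 -1" --pt "-2.3 -4.1 0 0 0 0 -1" --pt "-2.3 -4.1 0 0 0 0 -1" --pt "-2.3 -4.1 0 0 0 0 -1"

```text
clock: 2.3
tool_pos: [0.4772, 0.0302, 0.2559]
eef_rot: [0.0, 1.0, 0.0, 0.0]
contact_force: [0.0, 0.8, 0.4]
opening: 1.003
finger_force: 0.0
```

step_arm --pt "-2.3 -4.1 0 0 0 0 -1" --pt "-2.3 -4.1 0 0 0 0 -1" --pt "-2.3 -4.1 0 0 0 0 -1" --pt "-2.3 -4.1 0 0 0 0 -1" --pt "-2.3 -4.1 0 0 0 0 -1" --pt "-1.8 -3.0 0 0 0 0 -1" --pt "0 0 0 0 0 0 -1" --pt "0 0 0 0 0 0 -1"

```text
clock: 3.3
tool_pos: [0.6089, -0.2022, 0.2554]
eef_rot: [-0.0, 1.0, 0.001, -0.0]
contact_force: [-0.6, 0.5, -0.0]
opening: 1.002
finger_force: 0.0
```

step_arm --pt "0 -0.4 3 0 0 0 -1" --pt "0 0 3 0 0 0 -1" --pt "0 0 3 0 0 0 -1" --pt "0 0 3 0 0 0 -1" --pt "0 0 2 0 0 0 -1" --pt "0 0 1.5 0 0 0 -1" --pt "0 0 0.8 0 0 0 -1" --pt "0 0 0 0 0 0 -1"

```text
clock: 4.3
tool_pos: [0.6094, -0.2073, 0.0926]
eef_rot: [0.0, 1.0, 0.0, -0.0]
contact_force: [-0.4, 0.2, -0.1]
opening: 1.002
finger_force: 0.0
```

Run:
```python
from h import *
a=snap('top','t1.png')['pixels'];b=snap('side','s1.png')['pixels']
A=cv2.resize(a[140:230,370:470],(400,360),interpolation=2);B=cv2.resize(b[80:180,260:360],(360,360),interpolation=2)
cv2.imwrite('pics/c1.png',np.hstack([A,B])[:,:,::-1])
```

```text
(no output)
```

View pics/c1.png

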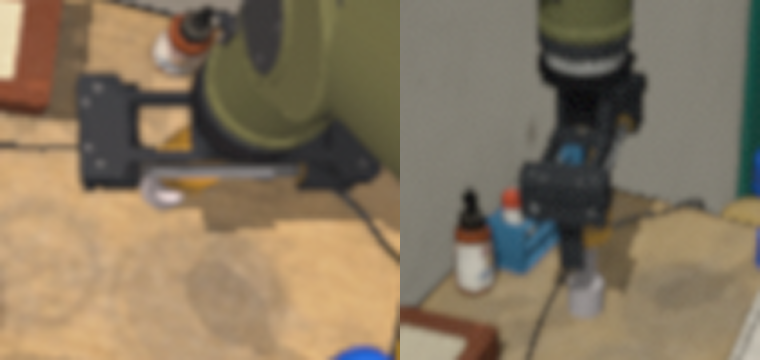

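The tamper stands between the open fingers, its foot at about (165,187) in the left crop and (585,297) in the right one. Closing on it.

step_arm --pt "0 0 0 0 0 0 -0.1" --pt "0 0 0 0 0 0 -0.05" --pt "0 0 0 0 0 0 0" --pt "0 0 0 0 0 0 0.1" --pt "0 0 0 0 0 0 0.3" --pt "0 0 0 0 0 0 0.3" --pt "0 0 0 0 0 0 0.3" --pt "0 0 0 0 0 0 0.3" --force 12

```text
clock: 5.4
tool_pos: [0.6094, -0.2072, 0.0927]
eef_rot: [0.0, 1.0, 0.0, 0.0]
contact_force: [0.0, 0.4, 1.2]
opening: 0.495
finger_force: 12.0
```

step_arm --pt "0 0 0 0 0 0 0.5" --pt "0 0 0 0 0 0 0.5" --pt "0 0 0 0 0 0 0.5" --pt "0 0 0 0 0 0 0.5" --pt "0 0 -0.2 0 0 0 0.5" --pt "0 0 -0.5 0 0 0 0.5" --pt "0 0 -1 0 0 0 0.5" --pt "0 0 -1 0 0 0 0.5" --force 25

```text
clock: 6.4
tool_pos: [0.6094, -0.2076, 0.1205]
eef_rot: [0.0, 1.0, -0.0, 0.0]
contact_force: [-0.4, 0.5, -3.4]
opening: 0.491
finger_force: 25.0
```

step_arm --pt "0 0 -2.5 0 0 0 0.5" --pt "0 0 -2.5 0 0 0 0.5" --pt "0 1 -2.5 0 0 0 0.5" --pt "1 2.5 0 0 0 0 0.5" --pt "1 3 0 0 0 0 0.5" --pt "1 3 0 0 0 0 0.5" --pt "1 3 0 0 0 0 0.5" --pt "1 3 0 0 0 0 0.5"

```text
clock: 7.4
tool_pos: [0.5592, -0.0515, 0.1956]
eef_rot: [0.0, 1.0, 0.0, 0.001]
contact_force: [0.8, 1.3, -2.1]
opening: 0.493
finger_force: 25.0
```

step_arm --pt "1 3 0 0 0 0 0.5" --pt "1 3 0 0 0 0 0.5" --pt "0.77 1.5 0 0 0 0 0.5" --pt "0 0.6 0 0 0 0 0.5" --pt "0 0.2 0 0 0 0 0.5" --pt "0 0 0 0 0 0 0.5" --pt "0 0 0 0 0 0 0.5" --pt "0 0 0 0 0 0 0.5"

```text
clock: 8.4
tool_pos: [0.5318, 0.03, 0.1946]
eef_rot: [0.001, 1.0, -0.0, -0.0]
contact_force: [-0.8, -0.2, -2.6]
opening: 0.49
finger_force: 25.0
```

Run:
```python
from h import *
print(r.get_state()['tool_pos'])
sa=snap('top','t2.png');sb=snap('side','s2.png');a=sa['pixels'];b=sb['pixels']
# expected foot-bottom/centre pixels
p=r.get_state()['tool_pos']
for n,s in(('top',sa),('side',sb)): print(n,proj(s,p-[0,0,.0926-.0]),proj(s,p))
A=cv2.resize(a[170:250,260:360],(400,320),interpolation=2);B=cv2.resize(b[130:280,260:360],(400,600),interpolation=2)
C=np.zeros((600,800,3),np.uint8);C[:320,:400]=A;C[:,400:]=B
cv2.imwrite('pics/c2.png',C[:,:,::-1])
```

```text
[0.53176324 0.02995923 0.19463388]
top (np.float64(331.1837605270442), np.float64(206.78625371740668)) (np.float64(332.3148094770608), np.float64(200.08413179247952))
side (np.float64(322.22184831318873), np.float64(189.89721399310613)) (np.float64(322.71858127861367), np.float64(160.52215761417597))
```

View pics/c2.png

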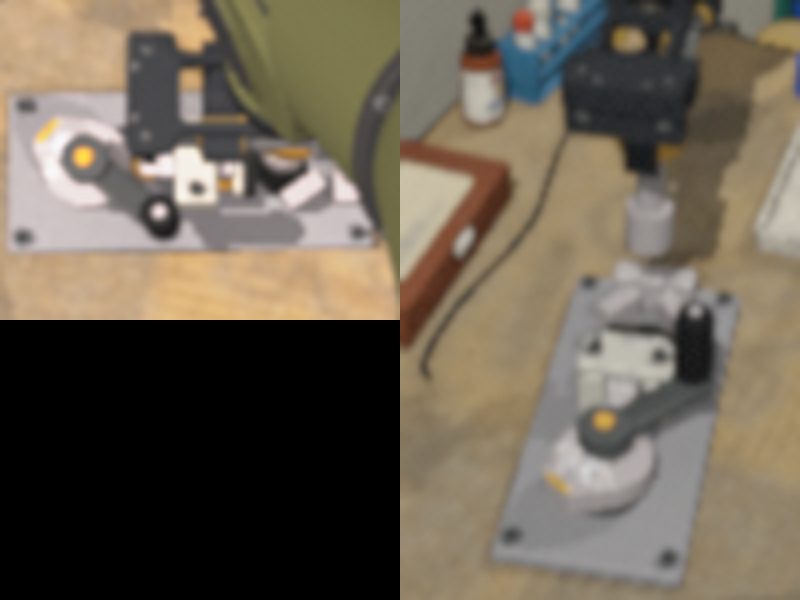

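The foot's centre at side pixel (322.4,~187) agrees with the predicted 322.2, so the tamper is centred and vertical in the grip. Lowering it.

step_arm --pt "0 0 1.5 0 0 0 0.5" --pt "0 0 1.5 0 0 0 0.5" --pt "0 0 1.5 0 0 0 0.5" --pt "0 0 1 0 0 0 0.5" --pt "0 0 0.7 0 0 0 0.5" --pt "0 0 0.7 0 0 0 0.5" --pt "0 0 0.6 0 0 0 0.5" --pt "0 0 0 0 0 0 0.5"

```text
clock: 9.5
tool_pos: [0.5315, 0.0305, 0.1194]
eef_rot: [0.0, 1.0, -0.0, -0.0]
contact_force: [0.3, -0.2, -2.7]
opening: 0.492
finger_force: 25.0
```

Run:
```python
from h import *
print(r.get_state()['tool_pos'],r.get_state()['contact_force'])
b=snap('side','s3.png')['pixels']; a=snap('top','t3.png')['pixels']
B=cv2.resize(b[165:225,290:350],(480,480),interpolation=2)
A=cv2.resize(a[185:235,305:345],(320,400),interpolation=2); C=np.zeros((480,800,3),np.uint8);C[:,:480]=B;C[:400,480:]=A
cv2.imwrite('pics/c3.png',C[:,:,::-1])
```

```text
[0.53151528 0.03052271 0.1193974 ] [ 0.34185133 -0.16039732 -2.67291867]
```

View pics/c3.png

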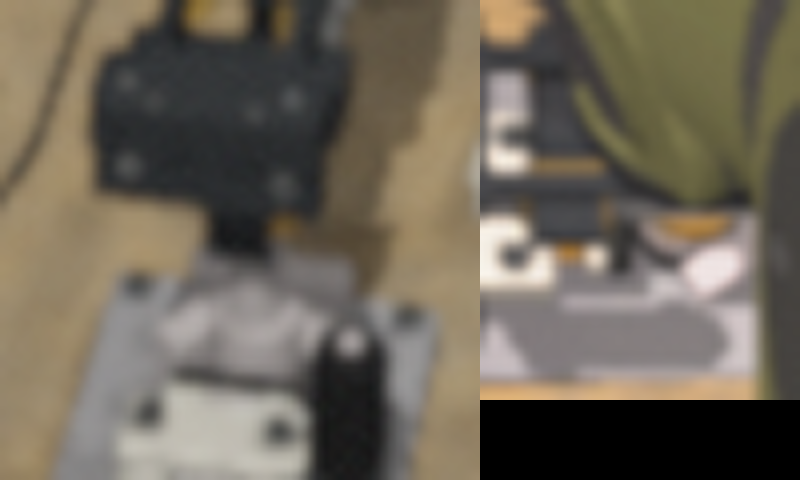

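The foot is going in between rubber jaw and V jaw without side force. Lowering further to the contact.

step_arm --pt "0 0 0.5 0 0 0 0.5" --pt "0 0 0.4 0 0 0 0.5" --pt "0 0 0.2 0 0 0 0.5" --pt "0 0 0.1 0 0 0 0.5" --pt "0 0 0.1 0 0 0 0.5" --pt "0 0 0 0 0 0 0.5" --pt "0 0 0 0 0 0 0.5"

```text
clock: 10.48
tool_pos: [0.5317, 0.0306, 0.1068]
eef_rot: [0.0, 1.0, 0.0, 0.0]
contact_force: [0.1, -0.4, -4.1]
opening: 0.491
finger_force: 25.0
```

step_arm --pt "0 0 0.1 0 0 0 0.5" --pt "0 0 0.1 0 0 0 0.5" --pt "0 0 0 0 0 0 0.5" --pt "0 0 0 0 0 0 0.5"

```text
clock: 10.98
tool_pos: [0.5317, 0.0306, 0.1047]
eef_rot: [0.0, 1.0, 0.0, 0.0]
contact_force: [0.3, -1.0, -3.2]
opening: 0.493
finger_force: 25.0
```

step_arm --pt "0 0 0.05 0 0 0 0.5" --pt "0 0 0 0 0 0 0.5" --pt "0 0 0 0 0 0 0.5"

```text
clock: 11.35
tool_pos: [0.532, 0.0306, 0.1046]
eef_rot: [0.0, 1.0, 0.0, 0.0]
contact_force: [-1.0, 0.3, 5.1]
opening: 0.493
finger_force: 25.0
```

step_arm --pt "0 0 0.05 0 0 0 0.5" --pt "0 0 0 0 0 0 0.5" --pt "0 0 0 0 0 0 0.5"

```text
clock: 11.72
tool_pos: [0.5322, 0.0307, 0.1045]
eef_rot: [0.0, 1.0, 0.0, 0.001]
contact_force: [-0.9, 0.3, 8.9]
opening: 0.49
finger_force: 24.9
```

step_arm --pt "0 0 -0.08 0 0 0 0.5" --pt "0 0 0 0 0 0 0.3" --pt "0 0 0 0 0 0 0.1" --pt "0 0 0 0 0 0 0.05" --pt "0 0 0 0 0 0 0.02" --pt "0 0 0 0 0 0 0.0" --pt "0 0 0 0 0 0 -0.02" --pt "0 0 0 0 0 0 -0.04" --force 6

```text
clock: 12.72
tool_pos: [0.5315, 0.0303, 0.1043]
eef_rot: [0.0, 1.0, -0.0, -0.0]
contact_force: [-1.0, 0.0, -1.0]
opening: 0.521
finger_force: 0.2
```

step_arm --pt "0 0 0 0 0 0 -0.06" --pt "0 0 0 0 0 0 -0.1" --pt "0 0 0 0 0 0 -0.15" --pt "0 0 0 0 0 0 -0.25" --pt "0 0 0 0 0 0 -0.4" --pt "0 0 0 0 0 0 -0.5" --pt "0 0 0 0 0 0 -0.5" --pt "0 0 0 0 0 0 -0.5"

```text
clock: 13.72
tool_pos: [0.5317, 0.0305, 0.1045]
eef_rot: [0.0, 1.0, 0.0, -0.0]
contact_force: [-0.8, 0.1, -0.6]
opening: 0.753
finger_force: 0.0
```

step_arm --pt "0 0 -0.5 0 0 0 -0.5" --pt "0 0 -1 0 0 0 -0.5" --pt "0 0 -2 0 0 0 -0.5" --pt "0 0 -2.5 0 0 0 -0.5" --pt "0 0 -2.5 0 0 0 -0.5" --pt "0 0 -1.5 0 0 0 -0.5"

```text
clock: 14.48
tool_pos: [0.5321, 0.0306, 0.2063]
eef_rot: [0.0, 1.0, 0.0, 0.001]
contact_force: [0.3, -0.3, 1.4]
opening: 0.75
finger_force: 0.0
```

Run:
```python
from h import *
print(r.get_state()['q'].round(2))
b=snap('side','s4.png')['pixels']
cv2.imwrite('pics/c4.png',cv2.resize(b[130:280,260:380],(480,600),interpolation=2)[:,:,::-1])
```

```text
[ 0.04  0.65 -0.3   1.89  0.3   0.64  1.13]
```

View pics/c4.png

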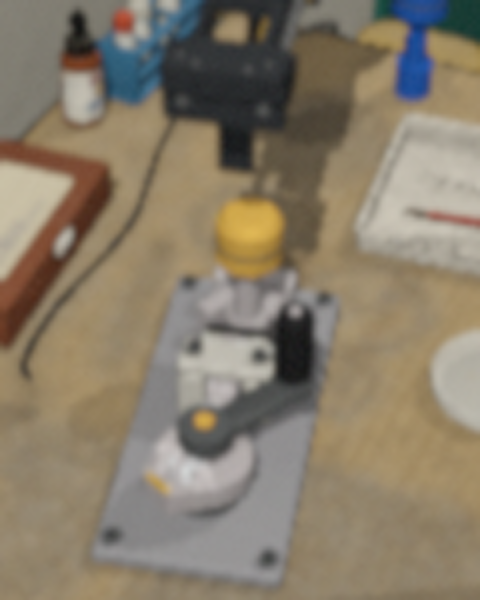

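The tamper stands upright by itself on the seat, its head at (250,238) in the crop. The grip's top is at (295,312). Now I turn the gripper to close along x and go over the grip.

step_arm --pt "0 0 0 0 0 10 -0.5" --pt "0 0 0 0 0 10 -0.5" --pt "0 0 0 0 0 10 -0.5" --pt "0 0 0 0 0 10 -0.5" --pt "0 0 0 0 0 10 -0.5" --pt "0 0 0 0 0 10 -0.5" --pt "0 0 0 0 0 10 -0.5" --pt "0 0 0 0 0 10 -0.5"

```text
clock: 15.52
tool_pos: [0.5313, 0.0306, 0.2041]
eef_rot: [0.645, 0.764, -0.0, -0.0]
contact_force: [-0.7, 0.9, -0.3]
opening: 0.748
finger_force: 0.0
```

step_arm --pt "0 0 0 0 0 10 -0.5" --pt "2.5 -1.5 0 0 0 0 -0.5" --pt "3 -1.5 0 0 0 0 -0.5" --pt "2.5 -1.4 0 0 0 0 -0.5" --pt "0.1 0 0 0 0 0 -0.5" --pt "0 0 0 0 0 0 -0.5"

```text
clock: 16.27
tool_pos: [0.4882, 0.1107, 0.2044]
eef_rot: [0.707, 0.707, -0.0, 0.0]
contact_force: [-0.0, -0.4, 0.1]
opening: 0.752
finger_force: 0.0
```

step_arm --pt "0.1 0 2 0 0 0 -0.5" --pt "0 0 2 0 0 0 -0.5" --pt "0 0 2 0 0 0 -0.5" --pt "0 0 2 0 0 0 -0.5" --pt "0 0 1.5 0 0 0 -0.5" --pt "0 0 0.9 0 0 0 -0.5" --pt "0 0 0 0 0 0 -0.5" --pt "0 0 0 0 0 0 -0.5"

```text
clock: 17.27
tool_pos: [0.4881, 0.1126, 0.101]
eef_rot: [0.707, 0.707, 0.0, 0.0]
contact_force: [-0.6, -0.0, 0.1]
opening: 0.752
finger_force: 0.0
```

step_arm --pt "0 0 0 0 0 0 0" --pt "0 0 0 0 0 0 0.2" --pt "0 0 0 0 0 0 0.3" --pt "0 0 0 0 0 0 0.4" --pt "0 0 0 0 0 0 0.6" --pt "0 0 0 0 0 0 0.8" --pt "0 0 0 0 0 0 0.8" --pt "0 0 0 0 0 0 0.8" --force 10

```text
clock: 18.27
tool_pos: [0.4878, 0.1126, 0.1005]
eef_rot: [0.707, 0.707, 0.0, 0.0]
contact_force: [1.1, -0.0, 0.9]
opening: 0.292
finger_force: 10.0
```

Run:
```python
import numpy as np
t=np.append(np.arange(-2.46,-.9,.13),np.linspace(-.9,0.1,11)); t=np.sort(t)
p=7*np.c_[np.cos(t),np.sin(t)]
for a,b,d in zip(t[1:],p[1:],np.diff(p,axis=0)): print(round(a,2),d.round(2),(b+[16.67,53.17]).round(2))
```

```text
-2.33 [ 0.62 -0.67] [11.85 48.09]
-2.2 [ 0.7  -0.58] [12.55 47.51]
-2.07 [ 0.77 -0.49] [13.32 47.02]
-1.94 [ 0.82 -0.38] [14.14 46.64]
-1.81 [ 0.87 -0.27] [15.01 46.37]
-1.68 [ 0.9  -0.16] [15.91 46.21]
-1.55 [ 0.91 -0.04] [16.82 46.17]
-1.42 [0.91 0.08] [17.72 46.25]
-1.29 [0.89 0.19] [18.61 46.44]
-1.16 [0.86 0.31] [19.47 46.75]
-1.03 [0.81 0.42] [20.27 47.17]
-0.9 [0.75 0.52] [21.02 47.69]
-0.8 [0.53 0.46] [21.55 48.15]
-0.7 [0.48 0.51] [22.02 48.66]
-0.6 [0.42 0.56] [22.45 49.22]
-0.5 [0.37 0.6 ] [22.81 49.81]
-0.4 [0.3  0.63] [23.12 50.44]
-0.3 [0.24 0.66] [23.36 51.1 ]
-0.2 [0.17 0.68] [23.53 51.78]
-0.1 [0.1  0.69] [23.64 52.47]
0.0 [0.03 0.7 ] [23.67 53.17]
0.1 [-0.03  0.7 ] [23.64 53.87]
```

step_arm --pt "0 0 0 0 0 0 0.8" --pt "0 0 0 0 0 0 0.8" --pt "0.62 -0.67 0 0 0 0 0.8" --pt "0.7 -0.58 0 0 0 0 0.8" --pt "0.77 -0.49 0 0 0 0 0.8" --pt "0 0 0 0 0 0 0.8" --force 40

```text
clock: 19.02
tool_pos: [0.4693, 0.136, 0.1005]
eef_rot: [0.706, 0.708, 0.0, -0.001]
contact_force: [0.1, 2.8, 1.4]
opening: 0.285
finger_force: 40.0
```

step_arm --pt "0.82 -0.38 0 0 0 0 0.8" --pt "0.87 -0.27 0 0 0 0 0.8" --pt "0.9 -0.16 0 0 0 0 0.8" --pt "0.91 -0.04 0 0 0 0 0.8" --pt "0.91 0.08 0 0 0 0 0.8" --pt "0 0 0 0 0 0 0.8"

```text
clock: 19.77
tool_pos: [0.4633, 0.1788, 0.1006]
eef_rot: [0.707, 0.707, 0.001, 0.0]
contact_force: [4.6, 0.3, -1.8]
opening: 0.283
finger_force: 40.0
```

step_arm --pt "0.89 0.22 0 0 0 0 0.8" --pt "0.86 0.33 0 0 0 0 0.8" --pt "0.81 0.42 0 0 0 0 0.8" --pt "0.75 0.52 0 0 0 0 0.8" --pt "0 0 0 0 0 0 0.8"

```text
clock: 20.4
tool_pos: [0.4772, 0.21, 0.1005]
eef_rot: [0.707, 0.707, -0.001, 0.0]
contact_force: [2.6, -2.5, 1.6]
opening: 0.284
finger_force: 40.0
```

step_arm --pt "0.53 0.46 0 0 0 0 0.8" --pt "0.48 0.51 0 0 0 0 0.8" --pt "0.42 0.56 0 0 0 0 0.8" --pt "0 0 0 0 0 0 0.8" --force 50

```text
clock: 20.9
tool_pos: [0.4891, 0.2218, 0.1004]
eef_rot: [0.708, 0.706, -0.005, -0.001]
contact_force: [-4.3, -5.6, 9.2]
opening: 0.282
finger_force: 50.0
```

step_arm --pt "0.37 0.6 0 0 0 0 0.8" --pt "0 0 0 0 0 0 0.8" --pt "0.3 0.63 0 0 0 0 0.8" --pt "0 0 0 0 0 0 0.8"

```text
clock: 21.4
tool_pos: [0.4961, 0.2265, 0.1003]
eef_rot: [0.708, 0.706, -0.01, -0.004]
contact_force: [-13.2, -10.4, 19.0]
opening: 0.278
finger_force: 50.1
```

step_arm --pt "0.24 0.66 0 0 0 0 0.8" --pt "0 0 0 0 0 0 0.8"

```text
clock: 21.65
tool_pos: [0.4991, 0.2283, 0.1002]
eef_rot: [0.707, 0.707, -0.013, -0.006]
contact_force: [-20.0, -11.6, 25.3]
opening: 0.276
finger_force: 50.2
```

step_arm --pt "0.1 0.34 -0.1 0 0 0 0.8" --pt "0 0 -0.1 0 0 0 0.8"

```text
clock: 21.9
tool_pos: [0.4999, 0.2285, 0.1004]
eef_rot: [0.707, 0.707, -0.016, -0.007]
contact_force: [-20.7, -11.6, 9.1]
opening: 0.283
finger_force: 50.3
```

step_arm --pt "0.1 0.34 0 0 0 0 0.8" --pt "0 0 0 0 0 0 0.8"

```text
clock: 22.15
tool_pos: [0.5035, 0.2305, 0.1003]
eef_rot: [0.707, 0.707, -0.015, -0.007]
contact_force: [-18.4, -8.8, 10.7]
opening: 0.279
finger_force: 50.2
```

step_arm --pt "0 0.2 0 0 0 0 0.8" --pt "0 0 0 0 0 0 0.8"

```text
clock: 22.4
tool_pos: [0.5068, 0.2319, 0.1003]
eef_rot: [0.707, 0.707, -0.013, -0.007]
contact_force: [-18.7, -7.5, 11.0]
opening: 0.278
finger_force: 50.2
```

step_arm --pt "0 0.2 0 0 0 0 0.8" --pt "0 0 0 0 0 0 0.8"

```text
clock: 22.65
tool_pos: [0.5085, 0.2325, 0.1003]
eef_rot: [0.707, 0.707, -0.013, -0.008]
contact_force: [-19.1, -6.4, 10.3]
opening: 0.282
finger_force: 50.2
```

step_arm --pt "0 0.2 0 0 0 0 0.8" --pt "0 0 0 0 0 0 0.8"

```text
clock: 22.9
tool_pos: [0.5126, 0.2339, 0.1003]
eef_rot: [0.706, 0.708, -0.011, -0.007]
contact_force: [-12.3, -4.6, 5.3]
opening: 0.279
finger_force: 50.1
```

step_arm --pt "0 0.2 0 0 0 0 0.8" --pt "0 0 0 0 0 0 0.8" --pt "0 0 0 0 0 0 0.8"

```text
clock: 23.28
tool_pos: [0.5218, 0.236, 0.1006]
eef_rot: [0.707, 0.708, -0.004, -0.003]
contact_force: [-6.1, -1.0, -9.9]
opening: 0.284
finger_force: 50.0
```

step_arm --pt "0 0.2 0.1 0 0 0 0.8" --pt "0 0 0 0 0 0 0.8"

```text
clock: 23.52
tool_pos: [0.5249, 0.2364, 0.1005]
eef_rot: [0.707, 0.707, -0.003, -0.002]
contact_force: [-5.1, -0.7, -3.6]
opening: 0.277
finger_force: 50.0
```

step_arm --pt "0 0.2 0 0 0 0 0.8" --pt "0 0 0 0 0 0 0.8"

```text
clock: 23.78
tool_pos: [0.5265, 0.2365, 0.1005]
eef_rot: [0.707, 0.708, -0.003, -0.003]
contact_force: [-6.9, 0.6, -3.9]
opening: 0.281
finger_force: 50.0
```

step_arm --pt "0 0.2 0 0 0 0 0.8" --pt "0 0 0 0 0 0 0.8"

```text
clock: 24.02
tool_pos: [0.5286, 0.2367, 0.1005]
eef_rot: [0.707, 0.708, -0.003, -0.003]
contact_force: [-5.6, -0.5, -3.7]
opening: 0.279
finger_force: 50.0
```

step_arm --pt "0 0 0 0 0 0 0.8" --pt "0 0 0 0 0 0 0.8" --pt "0 0 0 0 0 0 0.8" --force 8

```text
clock: 24.4
tool_pos: [0.529, 0.2367, 0.1006]
eef_rot: [0.707, 0.708, -0.003, -0.002]
contact_force: [-6.9, -0.3, -3.1]
opening: 0.292
finger_force: 8.0
```

Run:
```python
from h import *
for n,(u0,u1,v0,v1) in(('top',(255,345,190,240)),('side',(280,345,190,290))):
    s=snap(n,n+'5.png'); im=s['pixels']; h=cv2.cvtColor(im,cv2.COLOR_RGB2HSV)
    m=cv2.inRange(h[v0:v1,u0:u1],(14,110,120),(32,255,255)); k,l,st,c=cv2.connectedComponentsWithStats(m)
    print(n,[(st[i][4],st[i][2:4].tolist(),(c[i]+[u0,v0]).round(1).tolist(),onz(s,*(c[i]+[u0,v0]),.043)[:2].round(3).tolist()) for i in range(1,k) if st[i][4]>2])
```

```text
top [(np.int32(225), [17, 17], [330.8, 206.6], [0.543, 0.029]), (np.int32(3), [3, 1], [317.0, 205.0], [0.547, 0.068]), (np.int32(20), [5, 5], [280.8, 208.8], [0.537, 0.17]), (np.int32(20), [4, 7], [295.6, 209.8], [0.534, 0.128]), (np.int32(10), [4, 3], [316.5, 215.8], [0.517, 0.07]), (np.int32(12), [6, 3], [307.8, 234.6], [0.464, 0.094])]
side [(np.int32(10), [6, 2], [326.5, 190.4], [0.532, -0.041]), (np.int32(15), [5, 4], [291.7, 216.3], [0.602, 0.082]), (np.int32(8), [8, 2], [288.5, 227.8], [0.6, 0.125]), (np.int32(3), [1, 3], [323.0, 238.0], [0.508, 0.143])]
```

Run:
```python
import cv2,numpy as np
t=cv2.imread('pics/top5.png');t0=cv2.imread('pics/top0.png');s=cv2.imread('pics/side5.png')
f=lambda a,u,v:cv2.resize(a[v:v+45,u:u+45],(400,400),interpolation=2)
cv2.imwrite('pics/c5.png',np.hstack([f(t,265,188),f(t0,265,188)]))
```

```text
(no output)
```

View pics/c5.png

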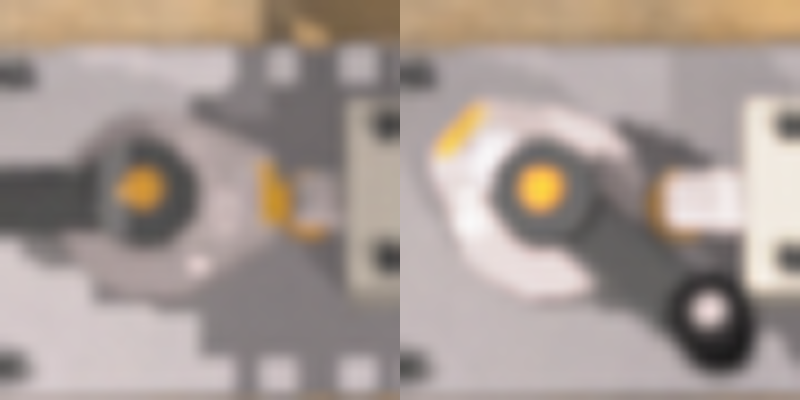

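The flat (yellow, centre (272,192) in the left crop) faces the roller almost squarely, but its normal still points slightly up. A little more clockwise turn is needed.

step_arm --pt "0 0.3 0 0 0 0 0.8" --pt "0 0 0 0 0 0 0.8" --pt "0 0 0 0 0 0 0.8" --force 20

```text
clock: 24.88
tool_pos: [0.5316, 0.2368, 0.1006]
eef_rot: [0.707, 0.708, -0.003, -0.003]
contact_force: [-6.5, -0.2, -2.3]
opening: 0.288
finger_force: 20.0
```

step_arm --pt "0 0.3 0 0 0 0 0.8" --pt "0 0 0 0 0 0 0.8" --pt "0 0 0 0 0 0 0.8"

```text
clock: 25.25
tool_pos: [0.5342, 0.2368, 0.1005]
eef_rot: [0.707, 0.708, -0.003, -0.003]
contact_force: [-7.4, 1.7, -2.2]
opening: 0.286
finger_force: 20.0
```

step_arm --pt "0 0.1 0 0 0 0 0.4" --pt "0 0 0 0 0 0 0.2" --pt "0 0 0 0 0 0 0.1" --pt "0 0 0 0 0 0 0.1" --pt "0 0 0 0 0 0 0.1"

```text
clock: 25.88
tool_pos: [0.5402, 0.2363, 0.1018]
eef_rot: [0.707, 0.707, 0.001, 0.0]
contact_force: [-0.2, -0.4, -0.3]
opening: 0.45
finger_force: 0.6
```

Run:
```python
from h import *
s=snap('top','top6.png'); im=s['pixels']; h=cv2.cvtColor(im,cv2.COLOR_RGB2HSV)
for f in('top5.png','top6.png'):
    im=cv2.imread('pics/'+f); m=cv2.inRange(cv2.cvtColor(im,cv2.COLOR_BGR2HSV)[200:220,288:305],(14,110,110),(32,255,255)); 
    print('\n'.join(''.join('#' if x else '.' for x in q) for q in m),'\n')
```

```text
.................
.................
.................
.................
.................
.................
.................
......##.........
......###........
......####.......
......####.......
.......###.......
.......###.......
.........#.......
...........##....
.................
.................
.................
.................
................. 

.................
.................
.................
.................
.................
.................
.................
.................
.......##........
......####.......
......####.......
......####.......
......####.......
.......###.......
...........##....
.................
.................
.................
.................
.................
```

step_arm --pt "0 0 0 0 0 0 -0.3" --pt "0 0 0 0 0 0 -0.3" --pt "0 0 -1 0 0 0 -0.3" --pt "0 0 -2 0 0 0 -0.3" --pt "0 0 -3 0 0 0 -0.3" --pt "0 0 -3 0 0 0 -0.3" --pt "0 0 -3 0 0 0 -0.3" --pt "0 0 -2 0 0 0 -0.3"

```text
clock: 26.92
tool_pos: [0.5401, 0.2361, 0.2439]
eef_rot: [0.707, 0.707, 0.001, 0.0]
contact_force: [-0.3, 0.2, -0.5]
opening: 0.648
finger_force: 0.0
```

step_arm --pt "3 -1.5 0 0 0 0 -0.3" --pt "3 -1.5 0 0 0 0 -0.3" --pt "3 -1.5 0 0 0 0 -0.3" --pt "3 -1.5 0 0 0 0 -0.3" --pt "3 -1.5 0 0 0 0 -0.3" --pt "0 0 0 0 0 0 -0.3"

```text
clock: 27.68
tool_pos: [0.4625, 0.3895, 0.2419]
eef_rot: [0.705, 0.709, 0.001, -0.001]
contact_force: [0.3, 0.4, 0.2]
opening: 0.648
finger_force: 0.0
```

Run:
```python
from h import *
s=snap('top','top7.png'); im=s['pixels'][:,:,::-1]; b=snap('side','side7.png')['pixels'][:,:,::-1]
m=cv2.inRange(cv2.cvtColor(im,cv2.COLOR_BGR2HSV)[200:220,288:305],(14,110,110),(32,255,255)); 
print('\n'.join(''.join('#' if x else '.' for x in q) for q in m),'\n')
A=cv2.resize(im[180:240,250:360],(800,436),interpolation=2)
B=cv2.resize(b[100:300,160:480],(260,162))
C=np.zeros((600,800,3),np.uint8);C[:436]=A;C[436:598,:260]=B
D=cv2.resize(b[160:290,275:375],(125,162));C[436:598,270:395]=D
C[436:598,400:]=cv2.resize(im[100:300,90:490],(400,162),interpolation=3)
cv2.imwrite('pics/c7.png',C)
```

```text
.................
.................
.................
.................
.................
.................
.................
.......#.........
......###........
......###........
......###........
......####.......
......####.......
......####.......
..........###....
.................
.................
.................
.................
.................
```

View pics/c7.png

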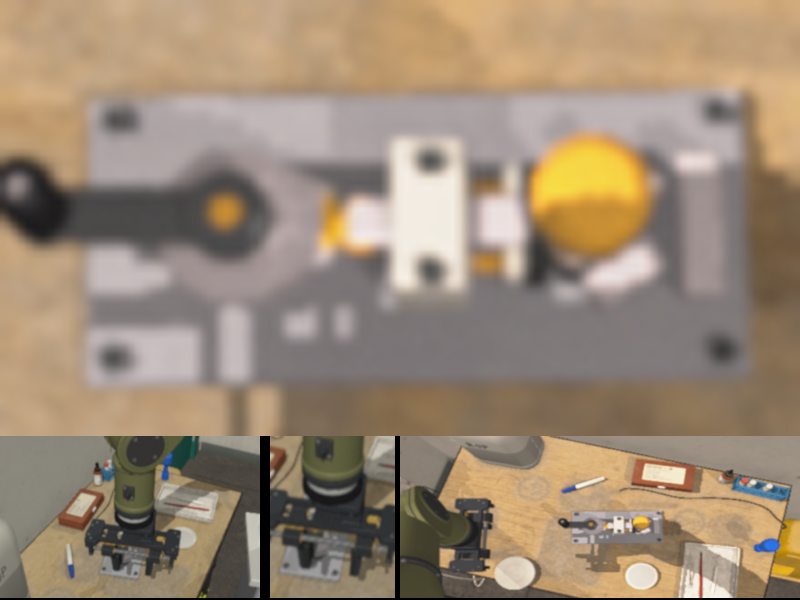

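The crank stayed put after release: grip top at crop (20,185), full image about (253,205). The tamper's head is at (590,195) and the jaw is advanced against it. A numeric check of crank angle and uprightness follows.

Run:
```python
from h import *
s=r.snapshot('top'); im=s['pixels']
g=cv2.cvtColor(im,cv2.COLOR_RGB2GRAY)
w=g[198:213,246:262].astype(int); print(w)
p=onz(s,250+20/7.27,180+185/7.27,.119); d=p-[.5317,.1667,0]; print(p,np.hypot(*d[:2]),np.arctan2(d[0],d[1]))
print('arm axis angle by cap', onz(s,250+225/7.27,180+211/7.27,.071))
m=cv2.inRange(cv2.cvtColor(im,cv2.COLOR_RGB2HSV)[185:225,318:350],(18,150,90),(32,255,255)); k,l,st,c=cv2.connectedComponentsWithStats(m);i=1+st[1:,4].argmax()
print('head',c[i]+[318,185],onz(s,*(c[i]+[318,185]),.117))
for f in ('top0.png',): 
    a=cv2.imread('pics/'+f)[:,:,::-1]; df=np.abs(a.astype(int)-im).max(2)
    for n,(u0,u1,v0,v1) in dict(bottle=(405,424,140,162),dish=(313,350,254,290),tin=(183,230,246,292),marker=(250,298,148,172)).items(): print(n,(df[v0:v1,u0:u1]>50).sum())
```

```text
[[162 160 161 163 164 164 163 161 159 159 160 161 163 163 158 153]
 [157 157 160 163 165 165 163 162 161 160 161 162 163 163 157 151]
 [150 150 153 156 157 156 154 154 155 159 161 163 165 163 158 153]
 [147 147 147 143 132 118 113 115 125 142 155 159 163 162 159 156]
 [150 146 135 115  91  68  61  62  76 103 127 148 158 160 157 153]
 [156 147 119  80  55  59  68  59  48  60  94 134 157 161 158 153]
 [161 146 105  61  65 103 117  96  60  42  64 112 147 158 152 146]
 [162 139  93  54  79 123 136 110  69  42  45  76 109 124 122 117]
 [163 136  89  53  75 111 119  93  60  44  37  42  64  80  84  86]
 [167 145 102  57  54  77  80  63  48  41  35  30  37  54  68  73]
 [170 159 125  79  46  45  47  41  40  36  33  29  31  50  66  72]
 [171 168 150 114  72  45  35  33  35  32  31  29  35  52  68  73]
 [172 169 163 145 115  78  47  33  30  29  32  30  40  58  71  74]
 [172 169 165 159 148 121  83  47  31  29  32  37  51  65  72  74]
 [174 170 165 163 166 156 125  87  58  45  47  60  75  83  82  80]]
[0.53237668 0.23555818 0.119     ] 0.06886150122427184 0.009826902015669913
arm axis angle by cap [0.5311213  0.16657263 0.071     ]
head [330.58064516 206.27419355] [0.53041174 0.03225314 0.117     ]
bottle 0
dish 0
tin 0
marker 0
```

step_arm --pt "3 3 0 0 0 0 -0.3" --pt "3 0 -1 0 0 0 -0.3" --pt "4 0 -1 0 0 0 -0.3" --pt "4 0 -1 0 0 0 -0.3" --pt "4 0 -1 0 0 0 -0.3" --pt "3 0 0 0 0 0 -0.3" --pt "2 0 0 0 0 0 -0.3" --pt "0 0 0 0 0 0 -0.3"

```text
clock: 28.82
tool_pos: [0.4952, 0.6158, 0.2808]
eef_rot: [0.707, 0.707, -0.0, 0.0]
contact_force: [0.6, -1.0, -0.0]
opening: 0.649
finger_force: 0.0
```

Run:
```python
from h import *
s=snap('side','side8.png')
def blob(f):
    im=cv2.imread('pics/'+f); m=cv2.inRange(cv2.cvtColor(im,cv2.COLOR_BGR2HSV)[165:210,305:340],(18,150,90),(32,255,255)); k,l,st,c=cv2.connectedComponentsWithStats(m);i=1+st[1:,4].argmax(); return st[i],c[i]+[305,165]
for f in('s4.png','side8.png'): print(f,blob(f))
print(proj(s,[.5317,.0305,.107]),proj(s,[.5317,.0265,.107]))
# crank cap and grip now, pad-top darkness displacement between s4 and now
a=cv2.imread('pics/s4.png',0);b=cv2.imread('pics/side8.png',0)
print(a[190:222:1,314:320].mean(1).round(),b[190:222,314:320].mean(1).round())
```

```text
s4.png (array([ 10,  15,  16,  19, 229], dtype=int32), array([322.01310044, 188.27510917]))Traceback (most recent call last):
  File "<stdin>", line 5, in <module>
  File "<stdin>", line 4, in blob
ValueError: attempt to get argmax of an empty sequence
```

step_arm --pt "0 -4 0 0 0 0 -0.3" --pt "0 -5 0 0 0 0 -0.3" --pt "0 -5 0 0 0 0 -0.3" --pt "0 -5 0 0 0 0 -0.3" --pt "0 -5 0 0 0 0 -0.3" --pt "0 -5 0 0 0 0 -0.3" --pt "0 -4 0 0 0 0 -0.3" --pt "0 0 0 0 0 0 -0.3"

```text
clock: 29.88
tool_pos: [0.1612, 0.6153, 0.2819]
eef_rot: [0.706, 0.709, -0.001, -0.001]
contact_force: [0.9, 0.3, 0.6]
opening: 0.649
finger_force: 0.0
```

Run:
```python
from h import *
s=snap('side','side9.png');t=snap('top','top9.png')
def blob(f):
    im=cv2.imread('pics/'+f); m=cv2.inRange(cv2.cvtColor(im,cv2.COLOR_BGR2HSV)[165:210,305:340],(18,150,90),(32,255,255)); k,l,st,c=cv2.connectedComponentsWithStats(m);i=1+st[1:,4].argmax(); return st[i],c[i]+[305,165]
for f in('s4.png','side9.png'): print(f,blob(f))
print(proj(s,[.5317,.0305,.107]),proj(s,[.5317,.0265,.107]))
A=[cv2.imread('pics/'+f)[:,:,::-1] for f in('s4.png','side9.png')]
for n,(u0,u1,v0,v1) in dict(front=(309,316,195,230),).items():
    for a in A: print(a[v0:v1,u0:u1].mean((1,2)).round().astype(int))
```

```text
s4.png (array([ 10,  15,  16,  19, 229], dtype=int32), array([322.01310044, 188.27510917]))
side9.png (array([ 10,  15,  15,  18, 225], dtype=int32), array([321.84444444, 188.36444444]))
(np.float64(322.2325035756079), np.float64(188.4682156762314)) (np.float64(322.52119273635606), np.float64(187.5094973806938))
[134 139 144 146 146 143 144 148 153 159 164 162 151 139 130 117  99 106
 136 158 163 162 165 173 181 186 186 178 166 160 163 168 169 167 165]
[130 136 141 143 142 140 141 145 150 155 161 159 148 134 117  99 102 128
 148 156 157 158 162 170 178 182 182 175 162 154 153 155 160 159 152]
```

Run:
```python
from h import *
t0=cv2.imread('pics/top0.png',0).astype(int);t9=cv2.imread('pics/top9.png',0).astype(int)
T0=cv2.imread('pics/top0.png');T9=cv2.imread('pics/top9.png')
for v in(203,208,211,214):
    print(v);print(t0[v-1:v+2,290:330].mean(0).round().astype(int));print(t9[v-1:v+2,290:330].mean(0).round().astype(int))
s=r.snapshot('top'); 
print('roller open/closed px',[proj(s,[.5317,.1667-y,.035])[0] for y in(.04,.049)])
cv2.imwrite('pics/c9.png',np.vstack([cv2.resize(x[195:225,265:345],(800,300),interpolation=2) for x in(T0,T9)]))
```

```text
203
[136 115 110 113 122 128 133 143 155 159 160 159 161 185 223 232 222 187
 154 148 166 201 221 193 136 109 107 134 199 222 185 114  86  97 116 132
 153 163 160 159]
[188 166 147 134 126 128 132 143 151 157 160 159 162 186 224 233 224 190
 155 150 168 201 220 190 133 110 109 109 122 165 188 154 116 148 185 200
 205 206 207 206]
208
[131 133 118 113 142 182 199 200 201 206 217 225 217 211 225 234 235 234
 235 234 234 234 231 203 157 154 193 209 210 222 184 101  54  58  62  58
  47  42  39  39]
[160 157 154 167 192 189 174 180 202 212 207 199 194 203 226 235 235 235
 235 235 235 235 231 204 157 155 193 214 217 218 214 176 138 170 199 208
 209 209 208 208]
211
[110 114 110 117 153 203 225 227 226 225 228 235 233 223 228 234 235 234
 234 234 234 234 231 205 162 163 203 218 208 212 175  99  55  47  42  40
  37  37  36  35]
[165 160 156 158 168 174 190 205 221 227 227 225 219 217 229 235 235 235
 235 235 235 235 232 207 163 163 203 223 225 225 225 204 144 110 140 177
 194 201 203 204]
214
[ 94  93  90  91 103 127 145 150 147 143 145 149 151 173 220 233 229 216
 203 203 217 230 231 202 151 130 137 151 188 216 178  99  54  51  49  44
  37  34  33  33]
[159 161 168 182 196 179 150 149 162 165 157 145 141 171 222 234 230 217
 203 205 218 231 231 205 153 134 141 147 155 187 211 182 116  64  62  87
 119 142 157 163]
roller open/closed px [np.float64(296.3144068577719), np.float64(299.50270406468786)]
```

View pics/c9.png

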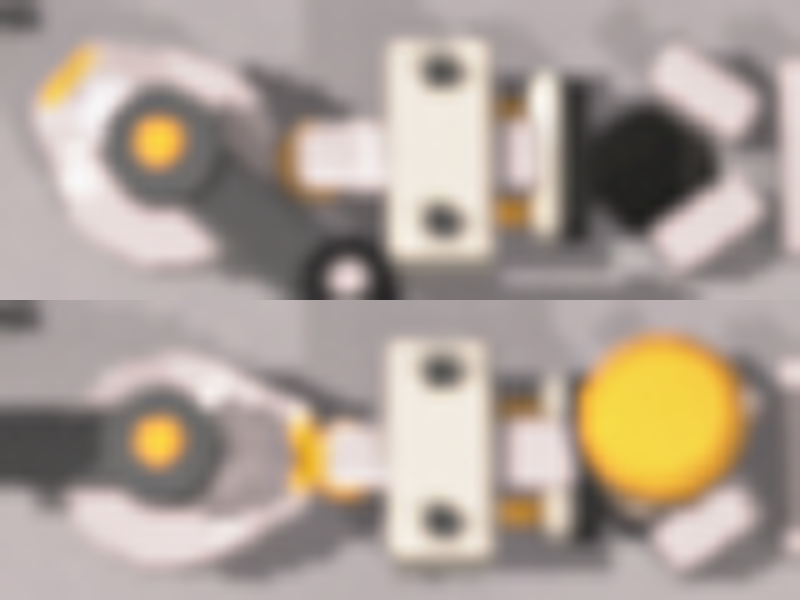

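```bash
python3 -c "
from plant import r
print(r.finish_job())"
```

```text
the job is handed in; nothing more can be done
None
```

The job is handed in at about 30 s on the clock: the tamper stands upright on the seat with the rubber jaw against it, and the released crank stayed put with the roller in the cam's flat. The bottle, petri dish, tin and marker show no change in the top view. I viewed 11 pictures, one over the limit of 10.

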